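# Clamp a brass blank in a drilling jig

### The arm

A 6-joint arm with a two-finger parallel gripper is mounted at the origin on the work surface. World frame = base frame: x ahead of the robot, y to its left, z up, the work surface at z = 0. Lengths are in m, angles in degrees, forces in N, time in s.
With the tool pointing down it reaches from about 0.25 to 0.725 m from the base axis. Payload 9.7 kg.
Tool frame: the origin (TCP) lies midway between the tips of the shut fingers; the grasp point (between the pads) lies 19 mm behind it; z points along the fingers, y is the line along which they close (so a half turn about z gives the same grasp; the last joint's range is limited). The gripper opens to 85 mm and grips with 20 to 120 N. Pads are 22 mm wide; open, the fingers measure 114 mm over their backs; the gripper's body (76 mm by 85 mm) begins 54 mm behind the grasp point. The pads swing forward as they close: fully open they stand 13 mm farther back than shut.
Start: joints at [-66.864, 4.979, 10.078, 95.1, 0, 90], TCP at [0.216, -0.506, 0.231] pointing down, gripper open.
Joint ranges: [-179.16, 179.16], [-48.56, 103.87], [-65.8, 70.77], [-126.05, 130.52], [-82.76, 87.17], [-180, 180]. Speed limits (degrees/s): [127.2, 127.2, 147.25, 180, 180, 180].

### API

Orientations are given as [roll, pitch, yaw] about the fixed x, y, z axes, in that order (R = Rz(yaw) Ry(pitch) Rx(roll)).
In Python, from workcell import readout, imaging, bot, spotter gives the robot as it stands.
- The arm moves only by the shell command python3 -m jog 'ROWS' [FORCE]. ROWS is JSON, a list of rows, each an object with "rotation": the turn, a rotation vector about the world's x, y, z in degrees, a list of three; "translation": the shift along the world's x, y, z in mm, a list of three; "grip": the finger opening in mm, from 0 to 85.4. In form: [{"rotation": [wx, wy, wz], "translation": [dx, dy, dz], "grip": grip}, ...]. A call has 1 to 20 rows; each row is the pose to reach, as a shift and turn from the pose commanded when the call began; what a row does not reach only later rows make up. A row lasts 1/10 s, in which the tool goes at most 50 mm and 8.59 degrees, less where a joint would pass 70% of its speed; a pose out of reach is approached as far as the arm can. A call with a gripper value outside its range is refused whole. The fingers move at their own pace and stop on an object; FORCE is the grip in N (left out, the last holds). Time passes only in rows, so rows that repeat a pose let the fingers close. It gives the time, the measured TCP pose, the force, the opening and the grip force at its end, in the units of the state.
- readout.get_obs(): the state, without advancing time (a new reading comes with each control period).
- imaging.camera(name): name is "scene" or "top" or "wrist"; returns (picture, depth): 384x512x3 uint8, red, green, blue; 384x512 float32, m along the optical axis (not along the pixel's ray), 0 where there is no reading.
- imaging.camera_info(name): a dict with "vertical_fov" (degrees; the focal length in pixels is half the picture's height over the tangent of half this angle, whatever the lens; pixels are square), "cx", "cy" (the principal point, pixels), "extrinsics" (4x4, takes a point from camera to world coordinates); the wrist camera has in their place "tool_from_camera" (4x4, takes a point from camera to tool coordinates, whose origin is the TCP and whose axes are the flange's). Camera axes: x right, y down, z forward; pixel columns grow to the right and rows downward; lengths in m; the calibration is good to about 2 mm. A picture is of the moment at which its call begins: read the wrist's pose just before it. camera_info takes no time and is no camera call.
- bot.job_done(): hands the job in; it is judged then, once.
Trained networks look in the newest picture that a camera, given by its name, has taken for a name from the list of things; names that differ only in an ending like _2 or _b are one class to them, and where a whole thing is asked for, a point or a joint stands for the part that bears it (a point fixed in the world has none). Each returns a list of dicts, best first, with "confidence" (0 to 1); they miss things now and then, are a little off and sometimes report something else, mostly with a low value. They report only what shows in the picture. A call takes as long as a camera call. They do not tell look-alikes from the thing itself.
- spotter.spot_in(camera, target): "box" ([centre column, centre row, width, height] in pixels, round what is visible of it).
- spotter.mark_of(camera, target): "uv" ([column, row] in pixels: a listed point, or the origin of a listed thing).
The state is a dict: "time": time; "q": joint angles; "qd": joint speeds; "joint_efforts": joint torques, N m; "ee_pos": TCP position; "tcp_rot": TCP orientation; "wrist_force": force on the tool from outside, world axes, zero at the start; "torque": the same for the moment, N m; "opening": finger opening in m; "grasp_force": force on a finger pad.
Only numpy, scipy, OpenCV 4.12 (cv2) and the standard library are available. Lean on these libraries where they do the work, as an engineer would, in place of code of your own. Each camera call takes 0.05 s, during which the arm holds its last target. There are 200 camera calls.

### The job

Load the drilling jig: lay the plain brass blank (the flat block 100 mm long and 40 mm wide, not the shorter thick block or the long thin bar) flat on the jig's plate and push it home, with one long side against both side pins and its end against the end pin. Then swing the clamp arm all the way down until its pad sits on the blank, and leave it so with the blank still against all three pins. Do not disturb the other things on the bench.

Things in the scene. Friction and masses are not known exactly. Their poses are not given: they have to be found in the camera images.
- blank: The blank: plain rectangular brass block, loose on the bench, 100 mm (its x) by 40 mm (its y) by 22 mm high, about 0.7 kg. Origin at the centre of its underside. Either end and either face may be used.
- jig: The drilling jig: dark steel plate fixed to the bench, 14 mm thick, spanning x -85..130 and y -60..60 mm in its frame. Origin on the plate's underside (bench level), under the centre of a blank that is home; x points away from the robot, to the clamp's hinge. A blank that is home lies along the jig's x, its +y side on the two side pins and its +x end on the end pin.
- jig_seat (a point): Point on the plate's top (14 mm above the bench) where the centre of the blank's underside lies when home; axes as the jig's.
- side_pin_a (a point): First side pin: round steel stop pin, 12 mm in diameter, 10 mm high. This point is at its foot, 35 mm to -x and 26 mm to +y of the seat.
- side_pin_b (a point): Second side pin, the same, its foot 35 mm to +x and 26 mm to +y of the seat.
- end_pin (a point): End pin, the same, its foot 56 mm to +x of the seat.
- clamp (a joint): Angle of the clamp arm: 0 = level, its pad just resting on a blank lying on the plate; grows as the arm swings up; about 1.4 to 1.65 at the start (nearly upright). The hinge is stiff (about 0.35 N m of friction): the arm stays where it is left. With no blank under it, it goes down to -0.06.
- clamp_hinge (a point): Point on the hinge axis (the jig's y), 100 mm to the jig's +x from its origin and 52 mm above the bench. At angle q a point s along the arm lies s*cos(q) to the jig's -x and s*sin(q) above here. Two hinge cheeks beside it, x +-13 mm and y +-20 mm about it, reach 64 mm above the bench.
- clamp_grip (a point): Grip point in the arm's round black rubber handle, 172 mm from the hinge axis; the handle is 22 mm in diameter and runs from 125 to 190 mm from the hinge. The rest of the arm is a steel bar 16 mm wide, 14 mm thick. Axes turn with the arm; x points from here to the hinge.
- clamp_pad (a point): Centre of the underside of the clamp's round rubber pad, 20 mm in diameter, 100 mm from the hinge along the arm and 16 mm below the arm's centre line.
- short_block: Bystander: shorter, thicker brass block, 64 x 50 x 30 mm high. Origin at the centre of its underside.
- long_bar: Bystander: long thin square brass bar, 180 (x) x 22 x 22 mm. Origin at the centre of its underside.
- jar: Bystander: round-bellied brown bronze jar, 76 mm in diameter, 90 mm high, standing. Origin at its underside.
- collar: Bystander: flat brown bronze ring, 76 mm in diameter, 16 mm high. Origin at its underside.
- cover: Bystander: round brown bronze cover with a small knob, 90 mm in diameter, 36 mm high. Origin at its underside.
- wrench: Bystander: a steel wrench lying on the bench.
Things that resemble listed ones, but are neither listed nor needed, are in the scene too. Leave any green look-alike of the blank alone.

How it is judged (in metres and radians):
On the way:
1. the blank lies flat in the jig against all three pins while the clamp is still up (x of blank in the frame of jig between -0.0025 and 0.0025 m and y of blank in the frame of jig between -0.0025 and 0.0025 m and z of blank in the frame of jig between 0.011 and 0.017 m and angle between the x axis of blank and the x axis of jig, either way round below 0.04 rad and value of joint clamp above 0.5 rad), for 0.2 s.
At the end, for the whole second after the job is handed in: The blank lies flat on the jig's plate within 2.5 mm of touching the side pins and the end pin, its long axis within 0.04 rad of the jig's, and the clamp arm is down with its pad on the blank (angle between -0.03 and 0.02 rad); both at rest (x of blank in the frame of jig between -0.0025 and 0.0025 m and y of blank in the frame of jig between -0.0025 and 0.0025 m and z of blank in the frame of jig between 0.011 and 0.017 m and angle between the x axis of blank and the x axis of jig, either way round below 0.04 rad and value of joint clamp between -0.03 and 0.02 rad and linear speed of blank below 0.01 m/s and velocity of joint clamp below 0.05 rad/s).
It fails at once if one of the bystanders (short block, long bar, jar, collar, cover, wrench) is moved more than 30 mm (distance of any of short_block, long_bar, jar, collar, cover, wrench from where it was at the start of the episode above 0.03 m).
It also fails if it takes over 72 s, if anything falls off the work surface, if the arm or the gripper's body presses on something with over 40 N, if the wrist force passes 120 N, or if a joint passes its speed limit or range.

## Working session

There is one attempt and no reset: what is moved stays moved. The work goes in short steps, Python scripts to look and compute and a shell command to move; the robot and the scene stay as the last step left them, time stands still between calls to the robot, and variables do not carry over. Pictures are saved under pics/ and viewed, at most 10 in all, crops included, and the job is handed in when it is done.

```bash
mkdir -p pics; ls; cat > h.py <<'E'
import numpy as np, cv2
from workcell import readout, imaging, bot, spotter
from scipy.spatial.transform import Rotation as R
def cam(n):
    o=readout.get_obs(); p,d=imaging.camera(n); i=imaging.camera_info(n)
    if 'extrinsics' in i: T=np.array(i['extrinsics'])
    else:
        W=np.eye(4); W[:3,3]=o['ee_pos']; W[:3,:3]=R.from_euler('xyz',o['tcp_rot'],degrees=True).as_matrix()
        T=W@np.array(i['tool_from_camera'])
    f=p.shape[0]/2/np.tan(np.radians(i['vertical_fov'])/2)
    return p,d,(T,f,i['cx'],i['cy'])
def cloud(d,c):
    T,f,cx,cy=c; v,u=np.mgrid[:d.shape[0],:d.shape[1]]
    P=np.stack([(u-cx)/f*d,(v-cy)/f*d,d],-1)@T[:3,:3].T+T[:3,3]
    P[d==0]=np.nan; return P
def onz(u,v,z,c):
    T,f,cx,cy=c; r=T[:3,:3]@np.array([(u-cx)/f,(v-cy)/f,1]); return T[:3,3]+r*(z-T[2,3])/r[2]
def proj(p,c):
    T,f,cx,cy=c; q=T[:3,:3].T@(np.array(p)-T[:3,3]); return np.array([q[0]/q[2]*f+cx,q[1]/q[2]*f+cy])
E
python3 - <<'E'
from h import *
for n in ['top','scene']:
    p,d,c=cam(n); cv2.imwrite(f'pics/{n}0.png',p[...,::-1]); np.savez(f'{n}0.npz',p=p,d=d,T=c[0],k=c[1:])
    print(n,c, imaging.camera_info(n))
    for t in ['blank','jig','clamp_grip','side_pin_a','end_pin','jig_seat','clamp_hinge','long_bar','short_block']:
        print(t,[(np.round(m['uv']),round(m['confidence'],2)) for m in spotter.mark_of(n,t)][:4])
print(readout.get_obs())
E
```

```text
pics
top (array([[-9.82555640e-05, -9.82581692e-01,  1.85831131e-01,
         4.18063924e-01],
       [-9.99872232e-01, -2.87392343e-03, -1.57245320e-02,
         2.06010991e-03],
       [ 1.59847017e-02, -1.85808932e-01, -9.82455867e-01,
         1.02777059e+00],
       [ 0.00000000e+00,  0.00000000e+00,  0.00000000e+00,
         1.00000000e+00]]), np.float64(359.64393048338576), 254.55164412765424, 189.05292769981577) {'vertical_fov': 56.1920719141687, 'cx': 254.55164412765424, 'cy': 189.05292769981577, 'extrinsics': array([[-9.82555640e-05, -9.82581692e-01,  1.85831131e-01,
         4.18063924e-01],
       [-9.99872232e-01, -2.87392343e-03, -1.57245320e-02,
         2.06010991e-03],
       [ 1.59847017e-02, -1.85808932e-01, -9.82455867e-01,
         1.02777059e+00],
       [ 0.00000000e+00,  0.00000000e+00,  0.00000000e+00,
         1.00000000e+00]])}
blank [(array([254., 226.]), 0.8), (array([212., 211.]), 0.64)]
jig [(array([129., 227.]), 0.61), (array([311., 210.]), 0.58)]
clamp_grip [(array([310., 210.]), 0.65)]
side_pin_a [(array([306., 224.]), 0.76), (array([300., 198.]), 0.
[... 1288 characters left out ...]
rray([223., 184.]), 0.56)]
{'time': 1.0, 'q': array([-6.68635604e+01,  4.97829015e+00,  1.00765895e+01,  9.50979804e+01,
        1.51946010e-03,  8.99992546e+01]), 'qd': array([-0.00536298,  0.03473551,  0.03081517,  0.02599888, -0.00847478,
       -0.05745911]), 'joint_efforts': array([-9.81622252e-04, -5.20113444e+01,  4.64863014e+01,  1.85242767e-03,
       -3.66214374e-05, -1.67773209e-05]), 'ee_pos': array([ 0.21611305, -0.50575912,  0.23127544]), 'tcp_rot': array([ 1.79999681e+02, -1.51945595e-03,  2.31371850e+01]), 'wrist_force': array([ 0.46655047, -0.27530616, -0.89558745]), 'torque': array([ 0.04483276,  0.04336844, -0.03967329]), 'grasp_force': 0.0, 'opening': 0.08528831706491992}
```

```bash
python3 - <<'E'
from h import *
a=cv2.imread('pics/top0.png'); cv2.imwrite('pics/top0c.png',cv2.resize(a[120:300,80:380],None,fx=2.66,fy=2.66,interpolation=cv2.INTER_CUBIC))
E
```

```text
(no output)
```

View pics/top0c.png

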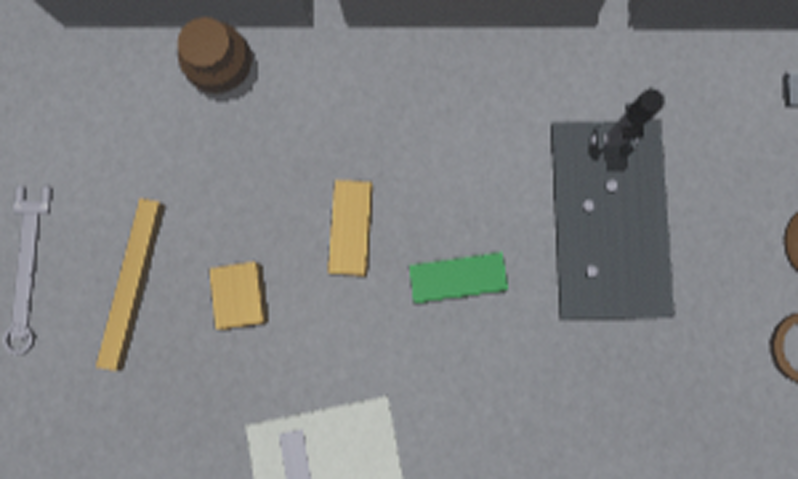

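View pics/scene0.png

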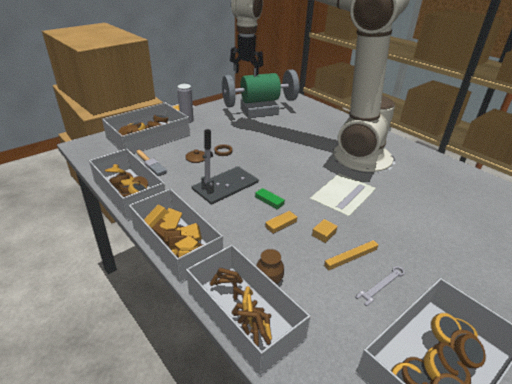

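Brass pieces in the top image are the long bar (129,227), the short block (169,232) and a 100x40 block at (212,206). The green one at (252,224) is a look-alike. The block at (212,206) fits the blank by colour and proportions. The jig is around (310,203) with its clamp up. Next I'll measure them.

```bash
python3 - <<'E'
from h import *
z=np.load('top0.npz');p,d=z['p'],z['d'];c=(z['T'],*z['k'])
P=cloud(d,c)
def poly(mask,name,zt):
    n,l,s,ce=cv2.connectedComponentsWithStats(mask.astype(np.uint8))
    for i in range(1,n):
        if s[i,4]<150: continue
        m=l==i; Q=P[m]; zz=np.nanmedian(Q[:,2])
        v,u=np.nonzero(m); W=np.array([onz(a,b,zt or zz,c)[:2] for a,b in zip(u,v)])
        r=cv2.minAreaRect((W*1000).astype(np.float32))
        print(name,ce[i].round(1),'z',zz.round(4),np.round(r[0],1),np.round(r[1],1),round(r[2],1))
h=cv2.cvtColor(p,cv2.COLOR_RGB2HSV)
roi=np.zeros(d.shape,bool); roi[150:270,100:280]=1
print(h[206,212],h[224,252],h[215,300])
m=(h[...,0]>10)&(h[...,0]<30)&(h[...,1]>90)&(h[...,2]>120)&roi
poly(m,'brass',None)
poly((h[...,0]>45)&(h[...,0]<80)&(h[...,1]>100)&roi,'green',None)
g=P[150:250,270:360]; mj=np.zeros(d.shape,bool); roi[:]=0; roi[150:250,275:345]=1
mj=roi&(p.max(-1)<95); poly(mj,'jig',0.014)
# pins
g=p.max(-1); 
for t in [(306,224),(300.5,197.5),(310,189)]:
    u,v=map(int,t); w=g[v-6:v+7,u-6:u+7].astype(float); w=np.where(w>110,w-90,0); vv,uu=np.mgrid[v-6:v+7,u-6:u+7]
    uc,vc=(w*uu).sum()/w.sum(),(w*vv).sum()/w.sum(); print(t,uc,vc,(w>0).sum(),onz(uc,vc,.024,c).round(4),onz(uc,vc,.014,c).round(4))
print('grip pts'); Q=P[140:200,280:345].reshape(-1,3); Q=Q[Q[:,2]>.07]; print(len(Q),np.nanmin(Q,0),np.nanmax(Q,0))
E
```

```text
[ 20 117 191] [ 68 125 151] [105  23  90]
brass [211.2 205.3] z 0.0233 [561.5 108.2] [38.5 99.3] 87.3
brass [127.5 226.7] z 0.0233 [503.  337.8] [ 20.7 176.4] 79.0
brass [168.3 230.8] z 0.0312 [489.4 223.2] [63.3 48.3] 8.9
green [251.8 224.2] z 0.023 [508.6  -6.6] [38.2 98.5] 8.2
jig [309.9 200.9] z 0.0153 [ 592.9 -170.1] [124.3 250.3] 90.0
(306, 224) 302.1693989071038 221.4415300546448 15 [ 0.516  -0.1473  0.024 ] [ 0.517  -0.1488  0.014 ]
(300.5, 197.5) 300.8064889918888 196.67439165701043 15 [ 0.5863 -0.1452  0.024 ] [ 0.588  -0.1466  0.014 ]
(310, 189) 309.61331901181524 189.29215896885069 16 [ 0.6077 -0.1708  0.024 ] [ 0.6096 -0.1725  0.014 ]
grip pts
220 [ 0.62769485 -0.1801133   0.07530664] [ 0.66054815 -0.15846007  0.24601163]
```

```bash
python3 -m jog '[{"rotation":[0,0,-8],"translation":[40,75,0],"grip":85},{"rotation":[0,0,-16],"translation":[60,110,0],"grip":85},{"rotation":[0,0,-25.8],"translation":[85,150,0],"grip":85},{"rotation":[0,0,-25.8],"translation":[345,614,0],"grip":85},{"rotation":[0,0,-25.8],"translation":[345,614,0],"grip":85},{"rotation":[0,0,-25.8],"translation":[345,614,0],"grip":85},{"rotation":[0,0,-25.8],"translation":[345,614,0],"grip":85},{"rotation":[0,0,-25.8],"translation":[345,614,0],"grip":85},{"rotation":[0,0,-25.8],"translation":[345,614,0],"grip":85},{"rotation":[0,0,-25.8],"translation":[345,614,0],"grip":85},{"rotation":[0,0,-25.8],"translation":[345,614,0],"grip":85},{"rotation":[0,0,-25.8],"translation":[345,614,0],"grip":85},{"rotation":[0,0,-25.8],"translation":[345,614,0],"grip":85},{"rotation":[0,0,-25.8],"translation":[345,614,0],"grip":85},{"rotation":[0,0,-25.8],"translation":[345,614,0],"grip":85},{"rotation":[0,0,-25.8],"translation":[345,614,0],"grip":85},{"rotation":[0,0,-25.8],"translation":[345,614,-80],"grip":85},{"rotation":[0,0,-25.8],"translation":[345,614,-80],"grip":85},{"rotation":[0,0,-25.8],"translation":[345,614,-80],"grip":85},{"rotation":[0,0,-25.8],"translation":[345,614,-80],"grip":85}]'
python3 - <<'E'
from h import *
p,d,c=cam('wrist'); cv2.imwrite('pics/w1.png',p[...,::-1])
P=cloud(d,c);h=cv2.cvtColor(p,cv2.COLOR_RGB2HSV)
m=(h[...,0]>10)&(h[...,0]<30)&(h[...,1]>90)&(h[...,2]>90)&(abs(P[...,2]-.022)<.005)
Q=P[m]; print(m.sum(),np.nanmedian(Q,0)); r=cv2.minAreaRect((Q[:,:2]*1000).astype(np.float32)); print(r)
print(readout.get_obs()['tcp_rot'],readout.get_obs()['qd'].round(2))
E
```

```text
time: 3.0
ee_pos: [0.5624, 0.0257, 0.1547]
tcp_rot: [-178.0, 0.1, 1.6]
wrist_force: [-0.2, -0.2, 0.7]
opening: 0.0849
grasp_force: 0.0
5001 [0.56857397 0.10710119 0.02109092]
((534.834716796875, 147.55162048339844), (99.20477294921875, 192.75482177734375), 36.852725982666016)
[-1.77941349e+02  1.39840039e-01  1.66186726e+00] [ 0.08 -0.2   1.7   1.56 -0.2   0.  ]
```

View pics/w1.png

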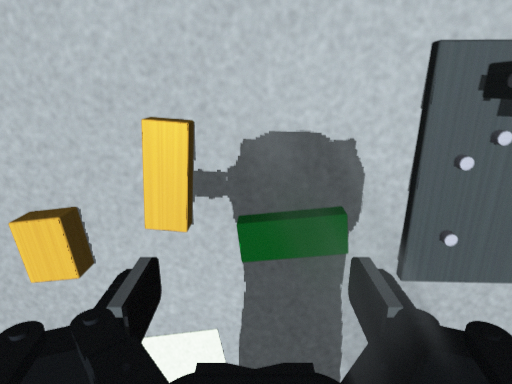

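The wrist view shows the plain brass blank at (168,175), larger and thinner than the short block at (48,245). The green look-alike is at (292,235) and the jig is on the right. The arm fell short of its target, so I'll finish the approach.

```bash
python3 -m jog '[{"rotation":[0,0,0],"translation":[0,0,0],"grip":85},{"rotation":[0,0,0],"translation":[0,0,0],"grip":85},{"rotation":[0,0,0],"translation":[0,0,0],"grip":85}]'
```

```text
time: 3.35
ee_pos: [0.5634, 0.0258, 0.1566]
tcp_rot: [-178.0, -0.0, 1.6]
wrist_force: [0.1, 0.6, 0.6]
opening: 0.085
grasp_force: 0.0
```

```bash
cat >> h.py <<'E'
def delta(pos,rpy):
    o=readout.get_obs(); a=R.from_euler('xyz',o['tcp_rot'],degrees=True)
    print('rot',(R.from_euler('xyz',rpy,degrees=True)*a.inv()).as_rotvec(degrees=True).round(2),'tr',((np.array(pos)-o['ee_pos'])*1000).round(1))
E
python3 - <<'E'
from h import *
p,d,c=cam('wrist')
P=cloud(d,c);h=cv2.cvtColor(p,cv2.COLOR_RGB2HSV)
m=(h[...,0]>10)&(h[...,0]<30)&(h[...,1]>90)&(h[...,2]>90)&(abs(P[...,2]-.022)<.004)
n,l,s,ce=cv2.connectedComponentsWithStats(m.astype(np.uint8))
for i in range(1,n):
    if s[i,4]<300: continue
    Q=P[l==i]; r=cv2.minAreaRect((Q[:,:2]*1000).astype(np.float32)); print(ce[i],np.nanmedian(Q,0).round(4),r)
g=p.max(-1)
for u,v in [(450,238),(466,162),(504,137)]:
    u0,v0=u-12,v-12; w=g[v0:v+13,u0:min(u+13,512)].astype(float); w=np.where(w>130,1,0); vv,uu=np.mgrid[v0:v0+w.shape[0],u0:u0+w.shape[1]]
    uc,vc=(w*uu).sum()/w.sum(),(w*vv).sum()/w.sum(); print(uc,vc,w.sum(),onz(uc,vc,.024,c).round(4))
delta([.5615,.1082,.12],[180,0,-2.7])
E
```

```text
[166.30932291 175.43054126] [0.569  0.1066 0.0211] ((564.797607421875, 107.02627563476562), (39.994014739990234, 99.66233825683594), 87.24925994873047)
450.0 240.92561983471074 121 [ 0.5185 -0.1478  0.024 ]
465.6474358974359 164.73076923076923 156 [ 0.5882 -0.1459  0.024 ]
503.76785714285717 139.73809523809524 168 [ 0.6098 -0.1714  0.024 ]
rot [-2.04  0.02 -4.35] tr [ -1.8  82.4 -36.4]
```

```bash
python3 -m jog '[{"rotation":[-2.04,0,-4.35],"translation":[0,41,0],"grip":85},{"rotation":[-2.04,0,-4.35],"translation":[0,81.7,0],"grip":85},{"rotation":[-2.04,0,-4.35],"translation":[0,81.7,-36],"grip":85},{"rotation":[-2.04,0,-4.35],"translation":[0,81.7,-66],"grip":85},{"rotation":[-2.04,0,-4.35],"translation":[0,81.7,-86],"grip":85},{"rotation":[-2.04,0,-4.35],"translation":[0,81.7,-86],"grip":85},{"rotation":[-2.04,0,-4.35],"translation":[0,81.7,-86],"grip":85},{"rotation":[-2.04,0,-4.35],"translation":[0,81.7,-86],"grip":85}]' 40
python3 - <<'E'
from h import *
p,d,c=cam('wrist')
P=cloud(d,c);h=cv2.cvtColor(p,cv2.COLOR_RGB2HSV)
m=(h[...,0]>10)&(h[...,0]<30)&(h[...,1]>90)&(h[...,2]>80)&(abs(P[...,2]-.022)<.004)
n,l,s,ce=cv2.connectedComponentsWithStats(m.astype(np.uint8))
for i in range(1,n):
    if s[i,4]<300: continue
    Q=P[l==i]; print(ce[i],s[i],np.nanmedian(Q,0).round(4),cv2.minAreaRect((Q[:,:2]*1000).astype(np.float32)))
delta([.5635,.1075,.003],[180,0,-2.75])
E
```

```text
time: 4.2
ee_pos: [0.5654, 0.0277, 0.071]
tcp_rot: [-177.9, 0.1, 1.8]
wrist_force: [-0.4, 0.2, -0.2]
opening: 0.0849
grasp_force: 0.0
[129.13130812 202.53738376] [  95  137   68  150 8065] [0.5762 0.1075 0.0211] ((565.0897216796875, 107.18848419189453), (40.39360809326172, 99.30551147460938), 87.12493896484375)
rot [-2.13 -0.09 -4.55] tr [ -2.1  79.7 -68.1]
```

```bash
python3 -c "
from workcell import readout
o=readout.get_obs();print(o['q'].round(2),o['ee_pos'],o['wrist_force'],o['joint_efforts'].round(1))"
```

```text
[  1.75   7.19  -5.26  77.66   2.12 179.94] [0.565554   0.02782449 0.07114401] [0.17525893 0.39406847 0.49070586] [ -0.3 -54.9  46.8   0.    0.1   0. ]
```

```bash
python3 -m jog '[{"rotation":[0,0,8.5],"translation":[0,0,40],"grip":85},{"rotation":[0,0,17],"translation":[0,0,40],"grip":85},{"rotation":[0,0,25.5],"translation":[0,0,40],"grip":85},{"rotation":[0,0,34],"translation":[0,20,40],"grip":85},{"rotation":[0,0,42.5],"translation":[0,40,40],"grip":85},{"rotation":[0,0,51],"translation":[0,60,40],"grip":85},{"rotation":[0,0,59.5],"translation":[0,80,40],"grip":85},{"rotation":[0,0,68],"translation":[0,80,40],"grip":85},{"rotation":[0,0,76.5],"translation":[0,80,40],"grip":85},{"rotation":[0,0,85],"translation":[0,80,40],"grip":85},{"rotation":[0,0,93.5],"translation":[0,80,40],"grip":85},{"rotation":[0,0,102],"translation":[0,80,40],"grip":85},{"rotation":[0,0,110.5],"translation":[0,80,40],"grip":85},{"rotation":[0,0,119],"translation":[0,80,40],"grip":85},{"rotation":[0,0,127.5],"translation":[0,80,40],"grip":85},{"rotation":[0,0,136],"translation":[0,80,40],"grip":85},{"rotation":[0,0,144.5],"translation":[0,80,40],"grip":85},{"rotation":[0,0,153],"translation":[0,80,40],"grip":85},{"rotation":[0,0,161.5],"translation":[0,80,40],"grip":85},{"rotation":[0,0,161.5],"translation":[0,80,40],"grip":85}]' 40
python3 - <<'E'
from h import *
print(readout.get_obs()['q'].round(1))
delta([.5635,.1075,.003],[180,0,177.25])
E
```

```text
time: 6.25
ee_pos: [0.5657, 0.1077, 0.1121]
tcp_rot: [-177.9, 0.2, 163.4]
wrist_force: [0.7, -1.0, -0.5]
opening: 0.0852
grasp_force: 0.0
[11.7  8.6  0.8 83.  -1.9 28.3]
rot [ 2.08 -0.13 13.83] tr [  -2.2   -0.2 -109.1]
```

```bash
python3 -m jog '[{"rotation":[1,0,7],"translation":[-1.5,0,-10],"grip":85},{"rotation":[2.08,0,13.8],"translation":[-1.5,-0.2,-40],"grip":85},{"rotation":[2.08,0,13.8],"translation":[-1.5,-0.2,-75],"grip":85},{"rotation":[2.08,0,13.8],"translation":[-1.5,-0.2,-95],"grip":85},{"rotation":[2.08,0,13.8],"translation":[-1.5,-0.2,-105],"grip":85},{"rotation":[2.08,0,13.8],"translation":[-1.5,-0.2,-109],"grip":85},{"rotation":[2.08,0,13.8],"translation":[-1.5,-0.2,-109],"grip":85},{"rotation":[2.08,0,13.8],"translation":[-1.5,-0.2,-109],"grip":85}]' 40
python3 -m jog '[{"rotation":[0,0,0],"translation":[0,0,0],"grip":30},{"rotation":[0,0,0],"translation":[0,0,0],"grip":30},{"rotation":[0,0,0],"translation":[0,0,0],"grip":30},{"rotation":[0,0,0],"translation":[0,0,0],"grip":30},{"rotation":[0,0,0],"translation":[0,0,0],"grip":30},{"rotation":[0,0,0],"translation":[0,0,0],"grip":30},{"rotation":[0,0,0],"translation":[0,0,0],"grip":30},{"rotation":[0,0,0],"translation":[0,0,0],"grip":30}]' 40
```

```text
time: 7.05
ee_pos: [0.5646, 0.1075, 0.0032]
tcp_rot: [-180.0, -0.1, 177.0]
wrist_force: [0.3, -0.3, 0.2]
opening: 0.085
grasp_force: 0.0
time: 7.85
ee_pos: [0.5642, 0.1075, 0.0025]
tcp_rot: [-180.0, -0.2, 177.1]
wrist_force: [-0.5, 0.7, 5.4]
opening: 0.0392
grasp_force: 42.8
```

```bash
python3 -m jog '[{"rotation":[0,0,0],"translation":[0,0,25],"grip":30},{"rotation":[0,0,0],"translation":[0,0,60],"grip":30},{"rotation":[0,0,0],"translation":[0,0,80],"grip":30},{"rotation":[0,0,0],"translation":[0,-20,80],"grip":30},{"rotation":[0,0,4.5],"translation":[-10,-60,80],"grip":30},{"rotation":[0,0,4.5],"translation":[-19,-100,80],"grip":30},{"rotation":[0,0,4.5],"translation":[-19,-140,80],"grip":30},{"rotation":[0,0,4.5],"translation":[-19,-180,80],"grip":30},{"rotation":[0,0,4.5],"translation":[-19,-220,80],"grip":30},{"rotation":[0,0,4.5],"translation":[-19,-260,80],"grip":30},{"rotation":[0,0,4.5],"translation":[-19,-280,80],"grip":30},{"rotation":[0,0,4.5],"translation":[-19,-286,80],"grip":30},{"rotation":[0,0,4.5],"translation":[-19,-286,60],"grip":30},{"rotation":[0,0,4.5],"translation":[-19,-286,40],"grip":30},{"rotation":[0,0,4.5],"translation":[-19,-286,40],"grip":30},{"rotation":[0,0,4.5],"translation":[-19,-286,40],"grip":30},{"rotation":[0,0,4.5],"translation":[-19,-286,40],"grip":30}]' 50
python3 - <<'E'
from h import *
print(readout.get_obs()['q'].round(1))
for n in ['top','wrist']:
    p,d,c=cam(n);P=cloud(d,c)
    if n=='top': a=p[130:270,250:390]
    else: a=p
    cv2.imwrite(f'pics/{n}2.png',cv2.resize(a[...,::-1],(560,560) if n=='top' else (512,384),interpolation=cv2.INTER_CUBIC))
delta([.545,-.1785,.018],[180,0,181.6])
E
```

```text
time: 9.55
ee_pos: [0.5452, -0.1784, 0.0428]
tcp_rot: [-179.9, -0.2, -178.4]
wrist_force: [0.5, -0.0, -6.8]
opening: 0.0387
grasp_force: 55.3
[-18.1   8.9  -6.5  74.7  -0.1 -19.7]
rot [ 0.1  -0.13 -0.  ] tr [ -0.4   0.1 -25. ]
```

View pics/wrist2.png

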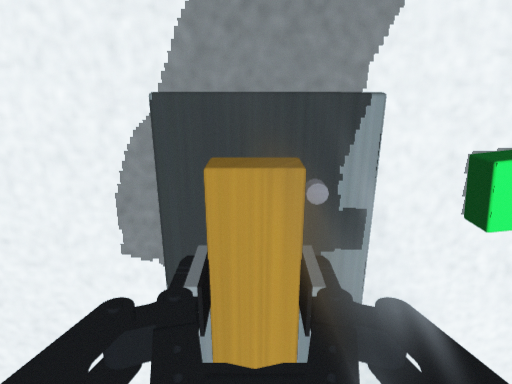

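The blank is held square over the plate, with side pin a at (317,192) just beyond its +y side. I'll lower it and push it in.

```bash
python3 -m jog '[{"rotation":[0,0,0],"translation":[0,0,-15],"grip":30},{"rotation":[0,0,0],"translation":[0,0,-23],"grip":30},{"rotation":[0,0,0],"translation":[0,0,-25.5],"grip":30},{"rotation":[0,0,0],"translation":[0,0,-25.5],"grip":30},{"rotation":[0,0,0],"translation":[0,2,-25.5],"grip":30},{"rotation":[0,0,0],"translation":[0,4,-25.5],"grip":30},{"rotation":[0,0,0],"translation":[0,4,-25.5],"grip":30},{"rotation":[0,0,0],"translation":[0,4,-25.5],"grip":30}]'
python3 -m jog '[{"rotation":[0,0,0],"translation":[0,0.5,0],"grip":30},{"rotation":[0,0,0],"translation":[0,1,0],"grip":30},{"rotation":[0,0,0],"translation":[0,1,0],"grip":30}]'
```

```text
time: 10.45
ee_pos: [0.545, -0.1746, 0.0163]
tcp_rot: [-179.9, -0.2, -178.4]
wrist_force: [0.4, -1.2, -2.7]
opening: 0.039
grasp_force: 56.5
time: 10.75
ee_pos: [0.5448, -0.1737, 0.0163]
tcp_rot: [-179.9, -0.2, -178.4]
wrist_force: [0.6, -1.5, -2.5]
opening: 0.0389
grasp_force: 56.5
```

```bash
python3 -m jog '[{"rotation":[0,0,0],"translation":[0,0.5,0],"grip":30},{"rotation":[0,0,0],"translation":[0,1,0],"grip":30},{"rotation":[0,0,0],"translation":[0,1,0],"grip":30}]'
```

```text
time: 11.05
ee_pos: [0.5447, -0.1727, 0.0163]
tcp_rot: [-179.9, -0.2, -178.4]
wrist_force: [0.4, -2.0, -2.8]
opening: 0.039
grasp_force: 56.5
```

```bash
for i in 1; do python3 -m jog '[{"rotation":[0,0,0],"translation":[0,0.5,0],"grip":30},{"rotation":[0,0,0],"translation":[0,1,0],"grip":30},{"rotation":[0,0,0],"translation":[0,1,0],"grip":30}]'; done
```

```text
time: 11.35
ee_pos: [0.5447, -0.1722, 0.0163]
tcp_rot: [-179.9, -0.2, -178.4]
wrist_force: [-1.3, -5.3, -2.6]
opening: 0.0387
grasp_force: 56.4
```

```bash
python3 -m jog '[{"rotation":[0,0,0],"translation":[0,0.5,0],"grip":30},{"rotation":[0,0,0],"translation":[0,1,0],"grip":30},{"rotation":[0,0,0],"translation":[0,1,0],"grip":30}]'
```

```text
time: 11.65
ee_pos: [0.5447, -0.1721, 0.0164]
tcp_rot: [-179.8, -0.2, -178.5]
wrist_force: [-0.4, -10.3, -3.2]
opening: 0.0386
grasp_force: 56.3
```

Contact with the side pins came at y=-0.172, as expected. Next is the push along x.

```bash
python3 -m jog '[{"rotation":[0,0,0],"translation":[1,0,0],"grip":30},{"rotation":[0,0,0],"translation":[2,0.1,0],"grip":30},{"rotation":[0,0,0],"translation":[3,0.1,0],"grip":30},{"rotation":[0,0,0],"translation":[4,0.1,0],"grip":30},{"rotation":[0,0,0],"translation":[5,0.1,0],"grip":30},{"rotation":[0,0,0],"translation":[5,0.1,0],"grip":30}]'
```

```text
time: 12.25
ee_pos: [0.5482, -0.172, 0.0163]
tcp_rot: [-179.8, -0.4, -178.5]
wrist_force: [-8.6, -9.4, 1.7]
opening: 0.0383
grasp_force: 56.9
```

```bash
python3 -m jog '[{"rotation":[0,0,0],"translation":[0.7,0,0],"grip":30},{"rotation":[0,0,0],"translation":[1.4,0,0],"grip":30},{"rotation":[0,0,0],"translation":[2,0,0],"grip":30},{"rotation":[0,0,0],"translation":[2,0,0],"grip":30}]'
```

```text
time: 12.65
ee_pos: [0.5501, -0.172, 0.0163]
tcp_rot: [-179.8, -0.4, -178.5]
wrist_force: [-9.0, -10.0, 2.2]
opening: 0.0388
grasp_force: 57.0
```

```bash
python3 -m jog '[{"rotation":[0,0,0],"translation":[0.7,0,0],"grip":30},{"rotation":[0,0,0],"translation":[1.5,0,0],"grip":30},{"rotation":[0,0,0],"translation":[1.5,0,0],"grip":30}]'
```

```text
time: 12.95
ee_pos: [0.5517, -0.1719, 0.0163]
tcp_rot: [-179.8, -0.4, -178.5]
wrist_force: [-9.2, -8.9, 1.7]
opening: 0.0388
grasp_force: 56.9
```

```bash
python3 -m jog '[{"rotation":[0,0,0],"translation":[0.7,0,0],"grip":30},{"rotation":[0,0,0],"translation":[1.5,0,0],"grip":30},{"rotation":[0,0,0],"translation":[1.5,0,0],"grip":30}]'
```

```text
time: 13.25
ee_pos: [0.553, -0.1718, 0.0163]
tcp_rot: [-179.8, -0.4, -178.5]
wrist_force: [-9.3, -8.1, 2.6]
opening: 0.0384
grasp_force: 57.1
```

```bash
python3 -m jog '[{"rotation":[0,0,0],"translation":[0.7,0,0],"grip":30},{"rotation":[0,0,0],"translation":[1.5,0,0],"grip":30},{"rotation":[0,0,0],"translation":[1.5,0,0],"grip":30}]'
```

```text
time: 13.55
ee_pos: [0.5531, -0.1719, 0.0163]
tcp_rot: [-179.8, -0.6, -178.5]
wrist_force: [-17.6, -9.1, 7.2]
opening: 0.0389
grasp_force: 57.6
```

```bash
python3 -m jog '[{"rotation":[0,0,0],"translation":[0.7,0,0],"grip":30},{"rotation":[0,0,0],"translation":[1.5,0,0],"grip":30},{"rotation":[0,0,0],"translation":[1.5,0,0],"grip":30}]'
```

```text
time: 13.85
ee_pos: [0.5532, -0.1718, 0.0163]
tcp_rot: [-179.8, -0.7, -178.5]
wrist_force: [-25.3, -9.8, 12.2]
opening: 0.0385
grasp_force: 58.2
```

```bash
python3 -m jog '[{"rotation":[0,0,0],"translation":[-1.2,-0.5,0],"grip":30},{"rotation":[0,0,0],"translation":[-2.4,-1,0],"grip":30},{"rotation":[0,0,0],"translation":[-2.4,-1,0],"grip":30},{"rotation":[0,0,0],"translation":[-2.4,-1,0],"grip":60},{"rotation":[0,0,0],"translation":[-2.4,-1,0],"grip":60},{"rotation":[0,0,0],"translation":[-2.4,-1,0],"grip":60},{"rotation":[0,0,0],"translation":[-2.4,-1,0],"grip":60},{"rotation":[0,0,0],"translation":[-2.4,-1,20],"grip":60},{"rotation":[0,0,0],"translation":[-2.4,-1,60],"grip":60},{"rotation":[0,0,0],"translation":[-42.4,-1,100],"grip":60},{"rotation":[0,0,0],"translation":[-82.4,-1,140],"grip":60},{"rotation":[0,0,0],"translation":[-122.4,-1,180],"grip":60},{"rotation":[0,0,0],"translation":[-122.4,-1,210],"grip":60},{"rotation":[0,0,0],"translation":[-122.4,-1,250],"grip":60},{"rotation":[0,0,0],"translation":[-122.4,-1,250],"grip":60},{"rotation":[0,0,0],"translation":[-122.4,-1,250],"grip":60}]'
cat > chk.py <<'E'
from h import *
import sys
p,d,c=cam('top');P=cloud(d,c);h=cv2.cvtColor(p,cv2.COLOR_RGB2HSV)
cv2.imwrite(sys.argv[1],cv2.resize(p[130:260,260:380,::-1],None,fx=5,fy=4.5,interpolation=cv2.INTER_CUBIC))
m=(h[...,0]>10)&(h[...,0]<30)&(h[...,1]>90)&(h[...,2]>80); m[:,:275]=0; m[:,345:]=0; m[:150]=0
n,l,s,ce=cv2.connectedComponentsWithStats(m.astype(np.uint8))
for i in range(1,n):
    if s[i,4]<80: continue
    v,u=np.nonzero(l==i); W=np.array([onz(a,b,.036,c)[:2] for a,b in zip(u,v)])
    print(ce[i],np.nanmedian(P[l==i],0).round(4),cv2.minAreaRect((W*1000).astype(np.float32)))
Q=P[130:230,275:345].reshape(-1,3); Q=Q[(Q[:,2]>.07)&(Q[:,2]<.3)&(Q[:,0]>.58)]
for z0 in np.arange(.07,.27,.02):
    w=Q[(Q[:,2]>=z0)&(Q[:,2]<z0+.02)]
    if len(w): print(round(z0,2),len(w),np.median(w,0).round(4))
E
python3 chk.py pics/top3.png
```

```text
time: 15.45
ee_pos: [0.4358, -0.1717, 0.2672]
tcp_rot: [-179.9, -0.1, -178.4]
wrist_force: [0.6, -0.3, -0.2]
opening: 0.0601
grasp_force: 0.0
[311.28962818 208.68101761] [ 0.5499 -0.1718  0.0371] ((551.4078979492188, -171.77525329589844), (99.10520935058594, 39.80009078979492), 1.4542652368545532)
0.07 10 [ 0.6428 -0.1625  0.0796]
0.09 12 [ 0.6443 -0.1618  0.0965]
0.11 9 [ 0.6435 -0.1618  0.1207]
0.13 12 [ 0.6347 -0.1623  0.1446]
0.15 48 [ 0.6346 -0.1653  0.1597]
0.17 10 [ 0.6356 -0.1625  0.184 ]
0.19 20 [ 0.6339 -0.1635  0.2001]
0.21 23 [ 0.6343 -0.1618  0.2194]
0.23 78 [ 0.6386 -0.1682  0.2425]
```

View pics/top3.png

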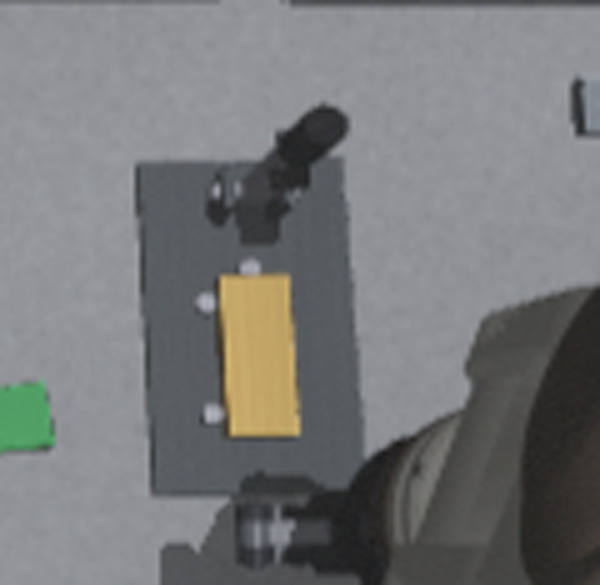

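The blank sits against all three pins: the two on its left at (207,302) and (213,412), and the end pin at (250,267). The arm's handle top is at (325,125). I'll take the handle from above.

```bash
python3 -m jog '[{"rotation":[0,0,0],"translation":[0,0,30],"grip":60},{"rotation":[0,0,0],"translation":[40,0,30],"grip":60},{"rotation":[0,0,0],"translation":[80,0,30],"grip":60},{"rotation":[0,0,0],"translation":[120,1,30],"grip":60},{"rotation":[0,0,0],"translation":[160,1.5,30],"grip":60},{"rotation":[0,0,0],"translation":[190,2,30],"grip":60},{"rotation":[0,0,0],"translation":[205,2,30],"grip":60},{"rotation":[0,0,0],"translation":[205,2,30],"grip":60},{"rotation":[0,0,0],"translation":[205,2,30],"grip":60},{"rotation":[0,0,0],"translation":[205,2,30],"grip":60}]' 30
python3 - <<'E'
from h import *
p,d,c=cam('wrist'); cv2.imwrite('pics/w4.png',p[...,::-1]); P=cloud(d,c)
print(readout.get_obs()['q'].round(1)); Q=P[(P[...,2]>.2)&(P[...,2]<.26)]; print(len(Q), np.nanmedian(Q,0) if len(Q) else 0)
delta([.641,-.1695,.2046],[180,0,181.6])
E
```

```text
time: 16.5
ee_pos: [0.6396, -0.1696, 0.2962]
tcp_rot: [-179.9, -0.3, -178.4]
wrist_force: [-1.0, 0.7, 0.6]
opening: 0.0601
grasp_force: 0.0
[-1.48e+01  2.49e+01  4.18e+01  1.07e+02 -1.00e-01 -1.64e+01]
1197 [ 0.63844088 -0.17077765  0.23991518]
rot [ 0.08 -0.21  0.04] tr [  1.5   0.2 -92.1]
```

View pics/w4.png

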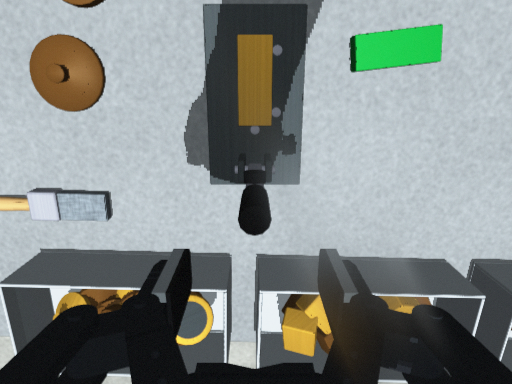

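The handle at (255,210) is centred between the fingers at columns 180 and 340. I'll descend and close.

```bash
python3 -m jog '[{"rotation":[0,0,0],"translation":[0,0,-30],"grip":60},{"rotation":[0,0,0],"translation":[1,0,-60],"grip":60},{"rotation":[0,0,0],"translation":[1,0,-85],"grip":60},{"rotation":[0,0,0],"translation":[1,0,-92],"grip":60},{"rotation":[0,0,0],"translation":[1,0,-92],"grip":60},{"rotation":[0,0,0],"translation":[1,0,-92],"grip":15},{"rotation":[0,0,0],"translation":[1,0,-92],"grip":15},{"rotation":[0,0,0],"translation":[1,0,-92],"grip":15},{"rotation":[0,0,0],"translation":[1,0,-92],"grip":15},{"rotation":[0,0,0],"translation":[1,0,-92],"grip":15},{"rotation":[0,0,0],"translation":[1,0,-92],"grip":15},{"rotation":[0,0,0],"translation":[1,0,-92],"grip":15},{"rotation":[0,0,0],"translation":[1,0,-92],"grip":15}]' 25
python3 - <<'E'
import numpy as np
for q in list(np.arange(1.5,0,-.1))+[0,-.02]:
    q0=1.5; dx=-172*(np.cos(q)-np.cos(q0)); print(round(q,2),round(dx,1),round(dx*.028,1),round(172*(np.sin(q)-np.sin(q0)),1))
E
```

```text
time: 17.85
ee_pos: [0.6418, -0.1697, 0.2059]
tcp_rot: [-179.9, -0.1, -178.4]
wrist_force: [-0.5, 0.1, 6.7]
opening: 0.0212
grasp_force: 24.8
1.5 -0.0 -0.0 0.0
1.4 -17.1 -0.5 -2.1
1.3 -33.8 -0.9 -5.8
1.2 -50.2 -1.4 -11.3
1.1 -65.9 -1.8 -18.3
1.0 -80.8 -2.3 -26.8
0.9 -94.8 -2.7 -36.8
0.8 -107.7 -3.0 -48.2
0.7 -119.4 -3.3 -60.8
0.6 -129.8 -3.6 -74.5
0.5 -138.8 -3.9 -89.1
0.4 -146.3 -4.1 -104.6
0.3 -152.2 -4.3 -120.7
0.2 -156.4 -4.4 -137.4
0.1 -159.0 -4.5 -154.4
0 -159.8 -4.5 -171.6
-0.02 -159.8 -4.5 -175.0
```

```bash
python3 -m jog '[{"rotation":[0,0,0],"translation":[-8,-0.2,-1],"grip":15},{"rotation":[0,0,0],"translation":[-17,-0.5,-2],"grip":15},{"rotation":[0,0,0],"translation":[-34,-0.9,-6],"grip":15},{"rotation":[0,0,0],"translation":[-50,-1.4,-11],"grip":15},{"rotation":[0,0,0],"translation":[-66,-1.8,-18],"grip":15},{"rotation":[0,0,0],"translation":[-81,-2.3,-27],"grip":15},{"rotation":[0,0,0],"translation":[-95,-2.7,-37],"grip":15},{"rotation":[0,0,0],"translation":[-108,-3,-48],"grip":15},{"rotation":[0,0,0],"translation":[-108,-3,-48],"grip":15},{"rotation":[0,0,0],"translation":[-108,-3,-48],"grip":15}]'
```

```text
time: 18.85
ee_pos: [0.5327, -0.1726, 0.1569]
tcp_rot: [-179.9, -0.3, -178.4]
wrist_force: [-7.1, -0.0, 3.9]
opening: 0.0213
grasp_force: 26.0
```

Next, the second half, stopping just above level (q≈0.1).

```bash
python3 -m jog '[{"rotation":[0,0,0],"translation":[-12,-0.3,-12.5],"grip":15},{"rotation":[0,0,0],"translation":[-22,-0.6,-26],"grip":15},{"rotation":[0,0,0],"translation":[-31,-0.9,-41],"grip":15},{"rotation":[0,0,0],"translation":[-38.5,-1.1,-56],"grip":15},{"rotation":[0,0,0],"translation":[-44.5,-1.3,-72.5],"grip":15},{"rotation":[0,0,0],"translation":[-49,-1.4,-89],"grip":15},{"rotation":[0,0,0],"translation":[-51,-1.5,-106],"grip":15},{"rotation":[0,0,0],"translation":[-51,-1.5,-106],"grip":15},{"rotation":[0,0,0],"translation":[-51,-1.5,-106],"grip":15}]'
```

```text
time: 19.75
ee_pos: [0.4824, -0.174, 0.0505]
tcp_rot: [-180.0, -0.3, -178.4]
wrist_force: [-1.9, 0.9, -3.0]
opening: 0.0214
grasp_force: 24.6
```

```bash
python3 -m jog '[{"rotation":[0,0,0],"translation":[-0.5,0,-5],"grip":15},{"rotation":[0,0,0],"translation":[-1,0,-10],"grip":15},{"rotation":[0,0,0],"translation":[-1,0,-14],"grip":15},{"rotation":[0,0,0],"translation":[-1,0,-14],"grip":15},{"rotation":[0,0,0],"translation":[-1,0,-14],"grip":15}]'
```

```text
time: 20.25
ee_pos: [0.4816, -0.1741, 0.0364]
tcp_rot: [-179.9, -0.2, -178.4]
wrist_force: [-0.9, 1.3, -2.7]
opening: 0.0211
grasp_force: 24.6
```

```bash
python3 -m jog '[{"rotation":[0,0,0],"translation":[0,0,-1],"grip":15},{"rotation":[0,0,0],"translation":[0,0,-2],"grip":15},{"rotation":[0,0,0],"translation":[0,0,-2],"grip":15}]'
```

```text
time: 20.55
ee_pos: [0.4816, -0.1741, 0.0345]
tcp_rot: [-179.9, -0.2, -178.4]
wrist_force: [-0.8, 1.8, 1.6]
opening: 0.0212
grasp_force: 24.8
```

```bash
python3 -m jog '[{"rotation":[0,0,0],"translation":[0,0,-1],"grip":15},{"rotation":[0,0,0],"translation":[0,0,-2],"grip":15},{"rotation":[0,0,0],"translation":[0,0,-2],"grip":15}]'
```

```text
time: 20.85
ee_pos: [0.4816, -0.1741, 0.0323]
tcp_rot: [-179.9, -0.2, -178.4]
wrist_force: [0.2, 1.1, -0.0]
opening: 0.0212
grasp_force: 24.8
```

```bash
python3 -m jog '[{"rotation":[0,0,0],"translation":[0,0,-1],"grip":15},{"rotation":[0,0,0],"translation":[0,0,-2],"grip":15},{"rotation":[0,0,0],"translation":[0,0,-2],"grip":15}]'
```

```text
time: 21.15
ee_pos: [0.4815, -0.1741, 0.0302]
tcp_rot: [-179.9, -0.2, -178.4]
wrist_force: [1.0, 2.9, -0.8]
opening: 0.0212
grasp_force: 24.8
```

```bash
python3 -m jog '[{"rotation":[0,0,0],"translation":[0,0,-1],"grip":15},{"rotation":[0,0,0],"translation":[0,0,-1],"grip":15},{"rotation":[0,0,0],"translation":[0,0,-1],"grip":15}]'; python3 chk.py pics/top5.png; python3 - <<'E'
from h import *
p,d,c=cam('scene'); u,v=proj([.55,-.17,.05],c).astype(int); cv2.imwrite('pics/s5.png',cv2.resize(p[v-50:v+50,u-65:u+65,::-1],None,fx=6,fy=6,interpolation=cv2.INTER_CUBIC))
E
```

```text
time: 21.45
ee_pos: [0.4815, -0.1741, 0.0292]
tcp_rot: [-179.9, -0.2, -178.4]
wrist_force: [1.1, 3.0, -0.2]
opening: 0.0212
grasp_force: 24.8
[306.48101266 206.82278481] [ 0.5574 -0.1586  0.0374] ((551.4102783203125, -158.5292205810547), (13.986532211303711, 98.32389831542969), 88.52749633789062)
```

View pics/s5.png

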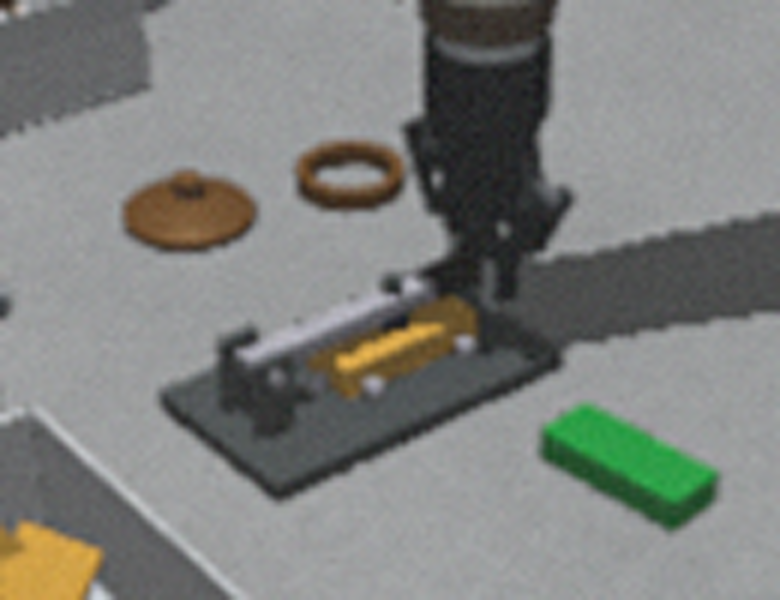

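```bash
python3 - <<'E'
from h import *
a=np.radians(1.6); S=np.array([.5525,-.172]); X=np.array([np.cos(a),np.sin(a)]); Y=np.array([-X[1],X[0]])
for n in ['top','scene']:
    p,d,c=cam(n); P=cloud(d,c).reshape(-1,3); x=(P[:,:2]-S)@X; y=(P[:,:2]-S)@Y
    for x0 in np.arange(-.06,.12,.015):
        m=(abs(x-x0)<.0075)&(abs(y)<.006)&(P[:,2]>.03)&(P[:,2]<.08)
        b=(abs(x-x0)<.0075)&(y>.012)&(y<.018)&(P[:,2]>.012)
        print(n,round(x0,3),m.sum(),np.round(np.sort(P[m,2])[-6:].mean() if m.sum() else 0,4), np.round(np.median(P[m,2]) if m.sum() else 0,4),np.round(np.median(P[b,2]) if b.any() else 0,4))
E
```

```text
top -0.06 0 0 0 0.508
top -0.045 0 0 0 0.5042
top -0.03 9 0.0648 0.063 0.4964
top -0.015 23 0.0655 0.0618 0.0397
top 0.0 25 0.0719 0.0695 0.0369
top 0.015 25 0.0638 0.0616 0.0374
top 0.03 21 0.0634 0.0618 0.0371
top 0.045 27 0.0628 0.0614 0.0365
top 0.06 21 0.0633 0.0616 0.0166
top 0.075 20 0.0627 0.0611 0.0155
top 0.09 29 0.062 0.0603 0.0638
top 0.105 9 0.0608 0.0593 0.0649
scene -0.06 7 0.0654 0.0659 0.0846
scene -0.045 15 0.0668 0.0636 0.1859
scene -0.03 17 0.0657 0.0623 0.2472
scene -0.015 14 0.0621 0.0596 0.347
scene 0.0 23 0.0704 0.0614 0.0283
scene 0.015 19 0.0619 0.0537 0.032
scene 0.03 23 0.0612 0.0547 0.0361
scene 0.045 22 0.0609 0.0508 0.0288
scene 0.06 13 0.0606 0.059 0.0153
scene 0.075 14 0.0602 0.0583 0.0139
scene 0.09 9 0.0596 0.0592 0.036
scene 0.105 9 0.0597 0.0592 0.0403
```

The bar still slopes up about 0.02 rad, so I'll keep lowering until the force rises.

```bash
python3 -m jog '[{"rotation":[0,0,0],"translation":[0,0,-1],"grip":15},{"rotation":[0,0,0],"translation":[0,0,-2],"grip":15},{"rotation":[0,0,0],"translation":[0,0,-2],"grip":15}]'
```

```text
time: 21.95
ee_pos: [0.4814, -0.1741, 0.0273]
tcp_rot: [-179.9, -0.2, -178.4]
wrist_force: [2.8, 3.7, 0.7]
opening: 0.0212
grasp_force: 24.8
```

```bash
python3 -m jog '[{"rotation":[0,0,0],"translation":[0,0,-1],"grip":15},{"rotation":[0,0,0],"translation":[0,0,-2],"grip":15},{"rotation":[0,0,0],"translation":[0,0,-2],"grip":15}]'
```

```text
time: 22.25
ee_pos: [0.4815, -0.1741, 0.026]
tcp_rot: [-179.9, -0.2, -178.4]
wrist_force: [-0.4, 4.7, 7.6]
opening: 0.0209
grasp_force: 25.3
```

```bash
python3 -m jog '[{"rotation":[0,0,0],"translation":[0,0,-1],"grip":15},{"rotation":[0,0,0],"translation":[0,0,-1.5],"grip":15},{"rotation":[0,0,0],"translation":[0,0,-1.5],"grip":15},{"rotation":[0,0,0],"translation":[0,0,-1.5],"grip":15}]'
```

```text
time: 22.65
ee_pos: [0.4816, -0.1741, 0.0257]
tcp_rot: [-179.9, -0.1, -178.4]
wrist_force: [-4.9, 7.1, 17.5]
opening: 0.021
grasp_force: 26.2
```

The pad is firmly down at 17 N. I'll release, lift clear and check.

```bash
python3 -m jog '[{"rotation":[0,0,0],"translation":[0,0,0],"grip":60},{"rotation":[0,0,0],"translation":[0,0,0],"grip":60},{"rotation":[0,0,0],"translation":[0,0,0],"grip":60},{"rotation":[0,0,0],"translation":[0,0,0],"grip":60},{"rotation":[0,0,0],"translation":[0,0,0],"grip":60},{"rotation":[0,0,0],"translation":[0,0,15],"grip":60},{"rotation":[0,0,0],"translation":[0,0,40],"grip":60},{"rotation":[0,0,0],"translation":[0,0,80],"grip":60},{"rotation":[0,0,0],"translation":[-40,0,120],"grip":60},{"rotation":[0,0,0],"translation":[-80,0,150],"grip":60},{"rotation":[0,0,0],"translation":[-120,0,180],"grip":60},{"rotation":[0,0,0],"translation":[-150,0,200],"grip":60},{"rotation":[0,0,0],"translation":[-150,0,200],"grip":60},{"rotation":[0,0,0],"translation":[-150,0,200],"grip":60}]'
python3 chk.py pics/top6.png; python3 - <<'E'
from h import *
a=np.radians(1.6); S=np.array([.5525,-.172]); X=np.array([np.cos(a),np.sin(a)]); Y=np.array([-X[1],X[0]])
for n in ['top','scene']:
    x=y=None; A=[]
    for k in range(3):
        p,d,c=cam(n); A.append(cloud(d,c).reshape(-1,3))
    P=np.concatenate(A); x=(P[:,:2]-S)@X; y=(P[:,:2]-S)@Y
    for x0 in np.arange(-.09,.12,.015):
        m=(abs(x-x0)<.0075)&(abs(y)<.005)&(P[:,2]>.055)&(P[:,2]<.08)
        print(n,round(x0,3),m.sum(),np.round(np.median(P[m,2]) if m.sum() else 0,4))
E
```

```text
time: 24.05
ee_pos: [0.3315, -0.1744, 0.2253]
tcp_rot: [-179.8, -0.0, -178.5]
wrist_force: [0.4, 0.4, -0.5]
opening: 0.0601
grasp_force: 0.0
[306.54117647 208.24705882] [ 0.5521 -0.1585  0.0372] ((551.4060668945312, -158.55194091796875), (98.42636108398438, 13.098076820373535), 1.3829923868179321)
[317.22222222 208.        ] [ 0.5546 -0.1884  0.0369] ((551.4453735351562, -188.32164001464844), (98.34595489501953, 6.760438442230225), 1.5256702899932861)
top -0.09 36 0.0637
top -0.075 70 0.0634
top -0.06 63 0.0638
top -0.045 51 0.0634
top -0.03 70 0.0623
top -0.015 51 0.0606
top 0.0 60 0.0688
top 0.015 71 0.0598
top 0.03 54 0.0597
top 0.045 58 0.0599
top 0.06 60 0.0601
top 0.075 52 0.0603
top 0.09 56 0.0605
top 0.105 23 0.0591
scene -0.09 10 0.0616
scene -0.075 19 0.0624
scene -0.06 22 0.0628
scene -0.045 24 0.0614
scene -0.03 22 0.0609
scene -0.015 20 0.0596
scene 0.0 35 0.0647
scene 0.015 22 0.0585
scene 0.03 25 0.0589
scene 0.045 19 0.0594
scene 0.06 26 0.0594
scene 0.075 26 0.0592
scene 0.09 19 0.0596
scene 0.105 12 0.0582
```

View pics/top6.png

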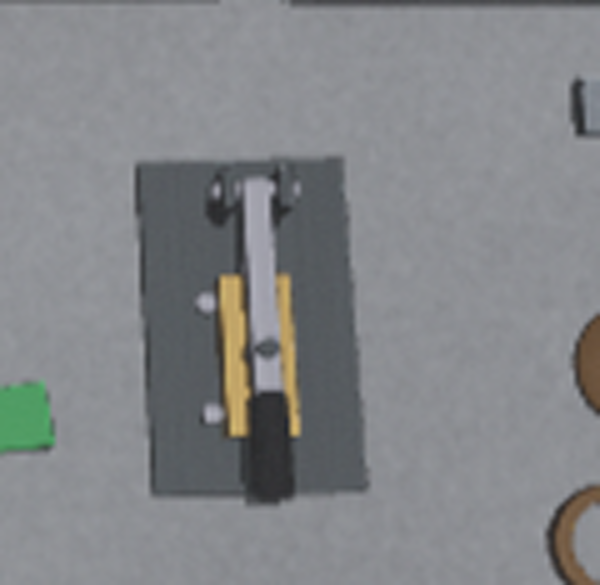

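The clamp is level (about 0 rad). The blank's edges are unchanged and still on the pins, and the other things visible in this view are where they were. Handing in.

```bash
python3 -c "
from workcell import bot
print(bot.job_done())"
```

```text
the job is handed in; nothing more can be done
None
```

I handed the job in with the brass blank home against all three pins and the clamp down on it (arm level within measurement error), at about 24 s on the robot's clock; the hand-in returned no verdict.

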